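Ready the sample case: leg out, insert turned, jars and caps loaded

TASK

Get the yellow sample case ready: first swing its steel stabiliser leg out until it clicks home at the end of its travel. Then lift the black insert clear, give it a half turn and seat it fully back in the case so that its row of wells lies along the red-striped wall. With that done, stand every sample jar upright in a well of its own, fully down, carry the blue dish level, its caps inside, onto the insert's grey pad so that it lies lengthwise on the pad, and leave the other things on the bench where they are.

Things in the scene. Friction and masses are not known exactly. Their poses are not given: they have to be found in the camera images.
- case: Yellow open sample case with a black flared lip, fixed on the bench, one long wall striped red. Inside 171 (x) by 191 mm (y), floor 5 mm above the bench, walls 4 mm thick up to 40 mm, then the lip flares outwards to 46 mm; about 190 by 210 mm over the lip. Origin: centre of its underside. +x points to the red wall (away from the robot, within 0.35 rad), +z up; leg on its -y side
- red_wall (a point): Middle of the top edge of the case's red-striped wall, on its upper lip
- insert: Loose black insert, snug in the case (2 mm of play a side), 167 (x) by 187 (y) by 40 mm, 0.25 to 0.5 kg. On its +x half a row of four white-walled wells along y; a foam deck with a grey pad on its -x half; a grip post between. Origin: centre of its underside. Seated, it lies over the case's, 5 mm above the bench. Starts seated the wrong way round, wells away from the red wall
- grip_post (a point): Centre of the top of the insert's grey square grip post, 30 by 30 mm, its faces along the insert's x and y axes; it rises 38 mm from the deck, its top 78 mm above the insert's underside, right over its origin
- well_row (a point): Middle of the row of wells, at floor height: 59 mm along the insert's +x from its origin. The wells are 43 by 43 mm inside, 46 mm apart, 16 mm deep, with blue floors 24 mm above the insert's underside
- well0 (a point): Centre of well 0's floor, at y = -69 mm, x = +59 mm in the insert's frame; axes as the insert's. The wells are alike
- well1 (a point): Centre of well 1's floor, at y = -23 mm, x = +59 mm in the insert's frame; axes as the insert's. The wells are alike
- well2 (a point): Centre of well 2's floor, at y = +23 mm, x = +59 mm in the insert's frame; axes as the insert's. The wells are alike
- well3 (a point): Centre of well 3's floor, at y = +69 mm, x = +59 mm in the insert's frame; axes as the insert's. The wells are alike
- leg (a joint): Angle of the steel stabiliser leg in rad: 0 folded along the case's -y side, 1.57 swung fully out (counter-clockwise from above, level swing about an upright pivot), where its detent holds it. An over-centre mechanism pulls it back to 0 below about 1.0 (under 3 N at the knob) and on to 1.57 beyond about 1.2. Starts near 0
- leg_knob (a point): Top of the leg's red upright knob: a round post 16 mm in diameter and 70 mm tall, its top 90 mm above the bench, its axis 90 mm from the pivot; folded, about 14 mm clear of the case's lip. A black 46 mm high housing stands beside the pivot. The leg is a bar 22 mm wide with its top 20 mm above the bench
- leg_hinge (a point): The leg's upright pivot axis (top of the pivot pin, 34 mm above the bench), at x = +10, y = -128 mm in the case's frame. Folded, the knob lies in the case's -x direction from here; out, in its -y direction
- grey_pad (a point): Centre of the grey pad painted on the foam deck, 56 (x) by 120 mm (y), flat, 40 mm above the insert's underside, at x = -52 mm in the insert's frame; axes as the insert's
- dish: Blue open caps dish, 46 (x) by 100 (y) mm, rim 18 mm high, walls and floor 3 mm, about 0.12 kg, with an upright grip tab across its middle: 14 mm thick (y), 30 mm wide (x), its top 60 mm above the underside. One loose cap lies on the dish's floor on each side of the tab. Origin: centre of its underside, z up. Starts on the bench on the robot's right, beside the leg's reach
- cap0: Loose red bottle cap, 28 mm in diameter, 12 mm high, lying in the dish. Origin: centre of its underside
- cap1: Loose yellow bottle cap, 28 mm in diameter, 12 mm high, lying in the dish. Origin: centre of its underside
- sheet: Thin blue sample sheet 240 by 240 mm lying on the bench, where the jars start; flat, nothing to handle. Origin: its centre
- jar0: Squat closed sample jar with cap in red, straight upright cylinder 38 mm in diameter, 50 mm high, about 60 g, starting upright on the sheet; may be absent. Origin: centre of its underside, z up
- jar1: Squat closed sample jar with cap in yellow, straight upright cylinder 38 mm in diameter, 50 mm high, about 60 g, starting upright on the sheet; may be absent. Origin: centre of its underside, z up
- jar2: Squat closed sample jar with cap in green, straight upright cylinder 38 mm in diameter, 50 mm high, about 60 g, starting upright on the sheet; may be absent. Origin: centre of its underside, z up
- jar3: Squat closed sample jar with cap in orange, straight upright cylinder 38 mm in diameter, 50 mm high, about 60 g, starting upright on the sheet; may be absent. Origin: centre of its underside, z up
- water: Bystander: clear drink bottle with blue cap, 62 mm in diameter, 160 mm tall, standing beyond the case. Origin: centre of its underside
- driver: Bystander: screwdriver lying on the bench beyond the case. Origin: under its middle
- notebook: Bystander: closed pale notebook, 105 by 150 by 16 mm, lying beyond the sheet. Origin: centre of its underside
Not all that is in view belongs to the job. Leave any pink or turquoise look-alike of the jar3 alone.

How it is judged:
On the way, in this order (a step that is already met when the one before it is completed fails the run):
1. the leg is swung out and held in its end detent (value of joint leg above 1.5 rad), for 0.3 s.
2. the insert is seated in the case the other way round, wells along the red wall, leg still out (value of joint leg above 1.5 rad and horizontal distance between insert and case below 0.006 m and x of well_row in the frame of case above 0.045 m and z of insert in the frame of case between -0.01 and 0.0085 m and angle between insert's own z axis and vertical below 0.05 rad), for 0.3 s.
At the end, for the whole second after the job is handed in: Leg over 1.5 rad. Insert seated, wells at the red wall: within 6 mm of centre, 3.5 mm of its seat, 0.05 rad of level. Each jar upright on a well floor within 5 mm. Dish level on the grey pad (within 14 mm across, 28 mm along, 0.25 rad), caps in it. All at rest (all of step 2 and x of jar0 in the frame of insert between 0.05 and 0.068 m and y of jar0 in the frame of insert between -0.085 and 0.085 m and z of jar0 in the frame of insert between 0.015 and 0.029 m and angle between each of jar0, jar1, jar2, jar3's own z axis and vertical below 0.12 rad and linear speed of each of jar0, jar1, jar2, jar3 below 0.03 m/s and x of jar1 in the frame of insert between 0.05 and 0.068 m and y of jar1 in the frame of insert between -0.085 and 0.085 m and z of jar1 in the frame of insert between 0.015 and 0.029 m and x of jar2 in the frame of insert between 0.05 and 0.068 m and y of jar2 in the frame of insert between -0.085 and 0.085 m and z of jar2 in the frame of insert between 0.015 and 0.029 m and x of jar3 in the frame of insert between 0.05 and 0.068 m and y of jar3 in the frame of insert between -0.085 and 0.085 m and z of jar3 in the frame of insert between 0.015 and 0.029 m and x of dish in the frame of insert between -0.066 and -0.038 m and y of dish in the frame of insert between -0.028 and 0.028 m and z of dish in the frame of insert between 0.035 and 0.045 m and angle between dish's own z axis and vertical below 0.08 rad and angle between the y axis of dish and the y axis of insert, either way round below 0.25 rad and linear speed of each of dish, insert below 0.02 m/s and x of cap0 in the frame of dish between -0.023 and 0.023 m and y of cap0 in the frame of dish between -0.05 and 0.05 m and z of cap0 in the frame of dish between -0.005 and 0.03 m and x of cap1 in the frame of dish between -0.023 and 0.023 m and y of cap1 in the frame of dish between -0.05 and 0.05 m and z of cap1 in the frame of dish between -0.005 and 0.03 m); the robot touches nothing.
It fails at once if the dish is tipped by more than 0.5 rad (angle between dish's own z axis and vertical above 0.5 rad).
It fails at once if the water is pushed more than 3 cm from its place (distance of water from where it was at the start of the episode above 0.03 m).
It fails at once if the driver is pushed more than 3 cm from its place (distance of driver from where it was at the start of the episode above 0.03 m).
It fails at once if the notebook is pushed more than 3 cm from its place (distance of notebook from where it was at the start of the episode above 0.03 m).
Of jar0, jar1, jar2, jar3 only 2 to 4 are there at a start; the rules pass over those that are not, and their reading is None.
At some moment in a run one of jar0, jar1, jar2, jar3 may be knocked a few centimetres aside while the robot is not near it.
It also fails if it takes over 200 s, if anything falls off the work surface, if the arm or the gripper's body presses on something with over 40 N, if the wrist force passes 120 N, or if a joint passes its speed limit or range.

ROBOT

A 6-joint arm with a two-finger parallel gripper is mounted at the origin on the work surface. World frame = base frame: x ahead of the robot, y to its left, z up, the work surface at z = 0. Lengths are in m, angles in rad, forces in N, time in s.
With the tool pointing down it reaches from about 0.2 to 0.875 m from the base axis. Payload 3.4 kg.
Tool frame: the origin (TCP) lies between the finger pads; the fingertips stand 25 mm ahead of it and the grasp point (between the pads) lies 6 mm ahead of it (r.nose_length is the z of the fingertips in the tool frame, in m); z points along the fingers, x is the direction in which the jaws open and shut, and the axes are right-handed (so a half turn about z gives the same grasp; the last joint's range is limited). The gripper opens to 94 mm and grips with 3 to 60 N. Pads are 16 mm wide; open, the fingers measure 119 mm over their backs; the gripper's body (75 mm by 177 mm) begins 78 mm behind the grasp point.
Start: joints at [-0.121, 0.276, 1.505, -0, 1.361, -0.121], TCP at [0.575, -0, 0.196] pointing down, gripper open.
Joint ranges: [-2.89, 2.89], [-0.75, 2.08], [0.22, 2.7], [-1.18, 4.32], [0.11, 2.71], [-2.7, 2.7]. Speed limits (rad/s): [2.57, 2.57, 3.14, 3.14, 3.14, 3.14].

INTERFACE

Orientations are given as a unit quaternion [w, x, y, z].
In Python, from plant import r, gripper_to, inverse_kinematics, vision, models, telemetry gives the robot as it stands. Calls block until the motion is done:
- r.move_to(position, orientation): joint-space move of the TCP to a pose.
- r.move_l(position, rot=None, vel=0.15, guard=None): straight line of the TCP; rot=None keeps the orientation; vel is the mean speed in m/s. With guard (N) it stops when the force on the tool has changed by that much, and returns True; else False.
- r.movej(angles): joint-space move.
- gripper_to(opening, f_grip=None): finger opening in m; f_grip is the grip in N (None keeps the last); returns when the fingers have stopped.
- r.hold(seconds).
- inverse_kinematics(position, orientation): joint angles nearest the present ones, or None.
- vision.snapshot(name): name is "scene" or "side" or "wrist"; returns the picture (420x560x3 uint8, red, green, blue); there is no depth.
- vision.get_calibration(name): a dict with "fx", "fy", "cx", "cy" (pixels), "D" ([k1, k2, p1, p2, k3] as OpenCV has them; the pictures are not rectified), "position" and "orientation" of the camera in the world. Camera axes: x right, y down, z forward; pixel columns grow to the right and rows downward; lengths in m; the calibration is good to about 2 mm. A picture is of the moment at which its call begins: read the wrist's pose just before it. get_calibration takes no time and is no camera call; for the wrist camera it gives the pose at the moment of the call.
A pose or a line that the arm cannot do raises r.PlanningError and nothing moves.
- r.sign_off(): hands the job in, once; it reports no verdict.
Trained networks look in the newest picture that a camera, given by its name, has taken for a name from the list of things; names that differ only in an ending like _2 or _b are one class to them, and where a whole thing is asked for, a point or a joint stands for the part that bears it (a point fixed in the world has none). Each returns a list of dicts, best first, with "score" (0 to 1); they miss things now and then, are a little off and sometimes report something else, mostly with a low value. They report only what shows in the picture. A call takes as long as a camera call. They do not tell look-alikes from the thing itself.
- models.boxes_of(thing, camera): "at" ([x, y, z] in m, in world coordinates, good to about 4 mm: the middle of the surface that is visible of it).
- models.regions_of(thing, camera): "pixels" (420x560 bool, what is visible of it).
- models.mark_of(thing, camera): "at" ([x, y, z] in m, in world coordinates, good to about 4 mm: a listed point, or the origin of a listed thing).
Readings, each from a call of its own:
- telemetry.current_t(): time.
- telemetry.current_joints(): joint angles.
- telemetry.current_dq(): joint speeds.
- telemetry.current_joint_efforts(): joint torques, N m.
- telemetry.current_ee_pos(): TCP position.
- telemetry.current_tool_rot(): TCP orientation.
- telemetry.current_wrist_force(): force on the tool from outside, world axes, zero at the start.
- telemetry.current_torque(): the same for the moment, N m.
- telemetry.current_opening(): finger opening in m.
Only numpy, scipy, OpenCV 4.12 (cv2) and the standard library are available. Lean on these libraries where they do the work, as an engineer would, in place of code of your own. Each camera call takes 0.05 s, during which the arm holds its last target.

## Working session

There is one attempt and no reset: what is moved stays moved. The work goes in short steps, each a Python script; the robot and the scene stay as the last script left them, time stands still between calls to the robot, and variables do not carry over. Pictures are saved under pics/ and viewed, and the job is handed in when it is done.

```bash
ls; mkdir -p pics
cat > h.py <<'E'
import numpy as np, cv2
from plant import r, gripper_to, inverse_kinematics, vision, models, telemetry
from scipy.spatial.transform import Rotation as R
def q(yaw):
    # tool down, tool x axis at world angle yaw
    m=np.array([[np.cos(yaw),np.sin(yaw),0],[np.sin(yaw),-np.cos(yaw),0],[0,0,-1]]).T
    m=np.column_stack([[np.cos(yaw),np.sin(yaw),0],[np.sin(yaw),-np.cos(yaw),0],[0,0,-1]])
    x,y,z,w=R.from_matrix(m).as_quat(); return [w,x,y,z]
def save(name,fn):
    im=vision.snapshot(name); cv2.imwrite('pics/'+fn,im[:,:,::-1]); return im
def yaw_now():
    w,x,y,z=telemetry.current_tool_rot(); m=R.from_quat([x,y,z,w]).as_matrix(); return np.arctan2(m[1,0],m[0,0])
def cam(name):
    c=vision.get_calibration(name); K=np.array([[c['fx'],0,c['cx']],[0,c['fy'],c['cy']],[0,0,1.]])
    w,x,y,z=c['orientation']; return K,np.array(c['D']),np.array(c['position']),R.from_quat([x,y,z,w]).as_matrix()
def ray(px,C,z):
    K,D,p,M=C; u=cv2.undistortPoints(np.array(px,float).reshape(-1,1,2),K,D).reshape(-1,2)
    d=np.c_[u,np.ones(len(u))]@M.T; return p+d*((z-p[2])/d[:,2])[:,None]
def proj(P,C):
    K,D,p,M=C; P=(np.atleast_2d(P)-p)@M
    return cv2.projectPoints(P,np.zeros(3),np.zeros(3),K,D)[0].reshape(-1,2)
E
python3 - <<'E'
from h import *
print(telemetry.current_t(),q(0),telemetry.current_tool_rot(),yaw_now())
for c in('scene','side','wrist'): save(c,c+'0.png')
for n in ['case','red_wall','insert','grip_post','well_row','well0','well3','leg_knob','leg_hinge','grey_pad','dish','cap0','cap1','sheet','jar0','jar1','jar2','jar3','water','driver','notebook']:
    for c in('scene','side'):
        print(n,c,[(np.round(d['at'],3).tolist(),round(d['score'],2)) for d in models.mark_of(n,c)[:3]])
print(telemetry.current_t())
E
```

```text
pics
0.0 [np.float64(0.0), np.float64(1.0), np.float64(0.0), np.float64(0.0)] [-1.06295335e-04  9.99999609e-01  3.86834955e-07 -8.78189856e-04] 9.60366059384668e-07
case scene []
case side []
red_wall scene [([0.655, -0.017, 0.047], 0.71)]
red_wall side [([0.653, -0.012, 0.047], 0.86), ([0.419, 0.313, 0.0], 0.16)]
insert scene [([0.56, -0.017, 0.005], 0.56)]
insert side [([0.566, -0.02, 0.004], 0.83), ([0.479, 0.259, 0.004], 0.64)]
grip_post scene [([0.563, -0.021, 0.083], 0.82), ([0.418, 0.307, -0.0], 0.44)]
grip_post side [([0.565, -0.018, 0.085], 0.91)]
well_row scene [([0.506, -0.02, 0.027], 0.8)]
well_row side [([0.505, -0.019, 0.027], 0.61), ([0.421, 0.314, 0.001], 0.4)]
well0 scene [([0.499, 0.05, 0.031], 0.95), ([0.503, -0.045, 0.028], 0.89), ([0.509, 0.009, 0.029], 0.78)]
well0 side [([0.503, -0.089, 0.034], 0.81), ([0.505, -0.043, 0.028], 0.74), ([0.501, 0.003, 0.03], 0.68)]
well3 scene [([0.499, 0.05, 0.031], 0.95), ([0.503, -0.045, 0.028], 0.89), ([0.509, 0.009, 0.029], 0.78)]
well3 side [([0.503, -0.089, 0.034], 0.81), ([0.505, -0.043, 0.028], 0.74), ([0.501, 0.003, 0.03
[... 1318 characters left out ...]
 side [([0.401, 0.075, 0.003], 0.9), ([0.42, 0.312, -0.0], 0.76), ([0.298, 0.222, 0.001], 0.64)]
jar3 scene [([0.419, 0.309, -0.002], 0.75), ([0.293, 0.22, -0.001], 0.65), ([0.402, 0.072, -0.002], 0.61)]
jar3 side [([0.401, 0.075, 0.003], 0.9), ([0.42, 0.312, -0.0], 0.76), ([0.298, 0.222, 0.001], 0.64)]
water scene [([0.783, 0.022, 0.001], 0.82), ([0.488, -0.148, 0.092], 0.24)]
water side [([0.782, 0.023, -0.004], 0.64)]
driver scene [([0.749, -0.158, 0.001], 0.97)]
driver side [([0.75, -0.163, 0.0], 0.55), ([0.782, 0.025, -0.004], 0.47), ([0.42, 0.312, 0.0], 0.39)]
notebook scene [([0.744, 0.273, 0.003], 0.68)]
notebook side [([0.744, 0.27, 0.003], 0.78), ([0.42, 0.315, -0.001], 0.64)]
2.25
```

View pics/scene0.png

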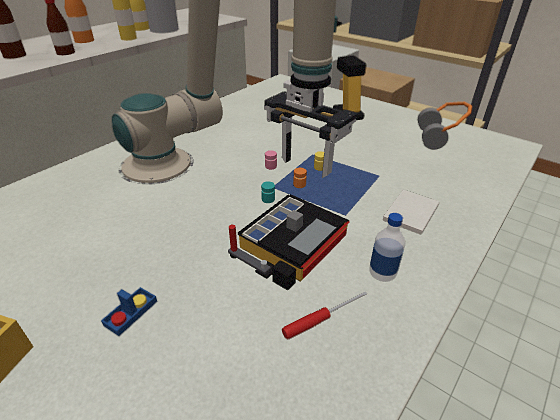

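View pics/side0.png

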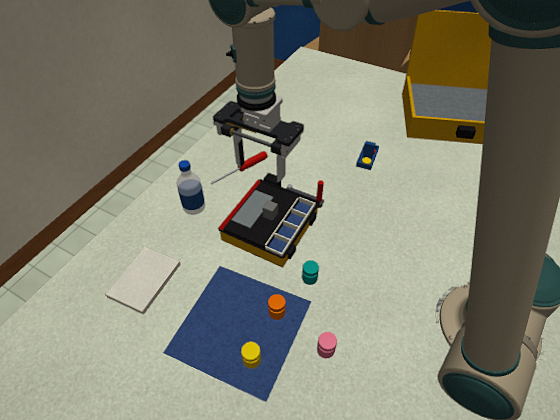

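View pics/wrist0.png

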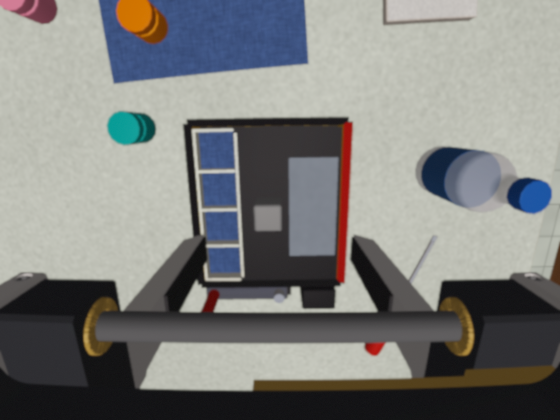

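Wrist view: case in the middle, wells on the robot side (x≈195–240), red wall at x≈345, knob at (212,300), orange jar at (140,15), turquoise decoy at (127,128). Only the yellow and orange jars are real, and pink is the other decoy. Next I'll refine the case pose.

Run:
```python
from h import *
im=cv2.imread('pics/wrist0.png'); C=cam('wrist')
cv2.imwrite('pics/w0crop.png',cv2.resize(im[105:310,170:365],None,fx=3.0,fy=2.9,interpolation=cv2.INTER_CUBIC))
# initial guess projection
c=np.array([.5635,-.0185]);
for yaw in (0,0.03):
    M=np.array([[np.cos(yaw),-np.sin(yaw)],[np.sin(yaw),np.cos(yaw)]])
    P=np.array([[.095,.105],[.095,-.105],[-.095,-.105],[-.095,.105]])@M.T+c
    print(proj(np.c_[P,np.full(4,.046)],C).round(1).tolist())
hsv=cv2.cvtColor(im,cv2.COLOR_BGR2HSV)
m=((hsv[...,0]<8)|(hsv[...,0]>172))&(hsv[...,1]>150)&(hsv[...,2]>80); m[:, :320]=0; m[:118]=0;m[285:]=0;m[:,365:]=0
ys,xs=np.nonzero(m); 
E=[(xs[ys==y].max(),y) for y in range(125,280,4) if (ys==y).any()]
W=ray(E,C,.046); print(np.polyfit(W[:,1],W[:,0],1), W[:,0].mean(),W[0],W[-1])
```

```text
[[353.9, 117.7], [343.1, 288.3], [195.5, 288.3], [181.4, 118.1]]
[[351.1, 115.1], [345.7, 286.2], [198.1, 290.2], [178.8, 120.9]]
[-0.00904795  0.65627054] 0.6563625350143499 [0.65578301 0.07872938 0.046     ] [ 0.65734198 -0.10736945  0.046     ]
```

View pics/w0crop.png

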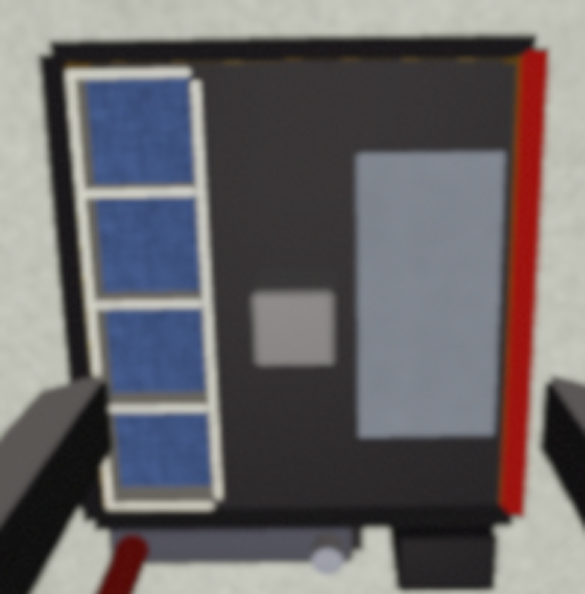

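Run:
```python
from h import *
from scipy.optimize import least_squares
C=cam('wrist')
f=lambda L:np.array(L,float)/[3,2.9]+[170,105]-[.33,.33]
# insert flipped: pad on +x side (case frame)
px=f([(355,151),(505,150),(495,437),(357,437),(251,290),(335,290),(335,366),(255,366)])
mod=np.array([[.024,.06,.045],[.08,.06,.045],[.08,-.06,.045],[.024,-.06,.045],[-.015,.015,.083],[.015,.015,.083],[.015,-.015,.083],[-.015,-.015,.083]])
def T(p,m): 
    c,s=np.cos(p[2]),np.sin(p[2]); return np.c_[m[:,:2]@np.array([[c,s],[-s,c]])+p[:2],m[:,2]]
s=least_squares(lambda p:(proj(T(p,mod),C)-px).ravel(),[.5635,-.0185,0]); print('insert',s.x,s.fun.reshape(-1,2).round(1).tolist())
pw=f([(546,48),(522,516)]); mw=np.array([[.095,.103,.046],[.095,-.103,.046]])
s=least_squares(lambda p:(proj(T(p,mw),C)-pw).ravel(),[.5635,-.0185,0]); print('case',s.x,s.fun.round(1))
p=s.x
print('hinge',T(p,np.array([[.01,-.128,.034],[-.08,-.128,.09]])))
print([d for d in models.mark_of('leg_knob','wrist')[:2]],[d for d in models.mark_of('leg_hinge','wrist')[:2]])
for yw in (-1.5,1.5):
  print(yw,inverse_kinematics([.4835,-.1465,.2],q(yw)),inverse_kinematics([.5755,-.2365,.2],q(yw+1.57)))
```

```text
insert [ 0.56382814 -0.01732069  0.01193474] [[0.7, 0.6], [-0.1, 0.4], [-0.6, -1.1], [0.4, -0.5], [-0.3, -0.1], [0.2, -0.4], [0.5, 0.3], [-0.7, 0.6]]
case [ 0.56261338 -0.01881054  0.01447923] [-0.  -2.6  0.1  3.5]
hinge [[ 0.57446561 -0.14665233  0.034     ]
 [ 0.48447504 -0.14795542  0.09      ]]
[{'at': [0.5664, -0.0215, 0.0811], 'score': 0.68}] [{'at': [0.5753, -0.1452, 0.0379], 'score': 0.56}]
-1.5 [-4.32010938e-01  1.68037763e-01  1.64004941e+00 -4.44089210e-16
  1.33350548e+00  1.06798906e+00] [-5.01680013e-01  3.45184951e-01  1.39227533e+00 -4.44089210e-16
  1.40413237e+00 -5.71680013e-01]
1.5 [-4.32010938e-01  1.68037763e-01  1.64004941e+00 -4.44089210e-16
  1.33350548e+00 -1.93201094e+00] None
```

Run:
```python
from h import *
H=np.array([.575,-.1455]); y0=.012
def kp(a,rad=.09):
    t=np.pi+y0+a; return H+rad*np.array([np.cos(t),np.sin(t)])
def rot(a): return q(-np.pi/2+y0+a)
z=.083
gripper_to(.06)
p=kp(0); r.move_to([*p,.16],rot(0)); print(r.move_l([*p,z],guard=8))
save('side','sideknob.png')
gripper_to(.022,f_grip=10)
print(telemetry.current_opening(), telemetry.current_wrist_force())
for a in np.linspace(.1,1.5,15):
    if r.move_l([*kp(a),z],rot(a),vel=.1,guard=25): print('guard',a,telemetry.current_wrist_force()); break
print(r.move_l([*kp(1.64),z],rot(1.64),vel=.05,guard=12),telemetry.current_wrist_force(),telemetry.current_ee_pos())
save('side','sideleg.png'); print(telemetry.current_t())
```

```text
False
0.021944301497939727 [ 0.30258428  0.40618572 -0.03300255]
False [-0.19274464 -0.09897461 -0.20537896] [ 0.58157295 -0.23501092  0.08287716]
9.8583
```

View pics/sideleg.png

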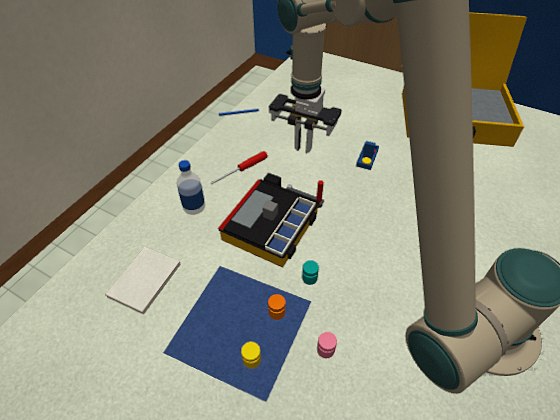

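The leg stayed folded, with the knob still at (320,190). I'll check the picture taken before closing.

View pics/sideknob.png

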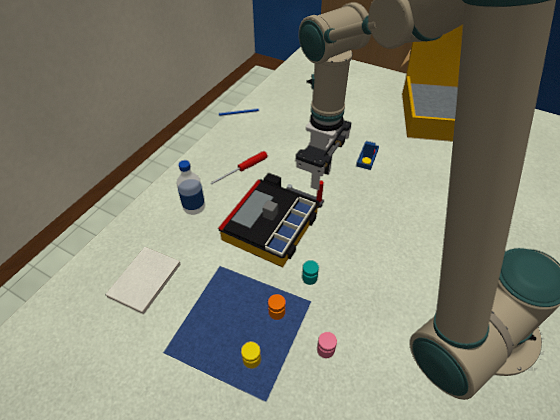

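Run:
```python
from h import *
save('scene','scene1.png')
C=cam('side'); print(ray([(321,181)],C,.09), ray([(232,227)],cam('scene'),.09))
im=cv2.imread('pics/sideknob.png'); a=cv2.resize(im[110:260,240:380],None,fx=4,fy=4,interpolation=cv2.INTER_CUBIC)
print(proj([[.4845,-.1475,.09],[.4845,-.1475,.02]],C))
cv2.imwrite('pics/sk.png',a[:600])
for c in('scene','side'): print([(d['at'],d['score']) for d in models.mark_of('leg_knob',c)], [(d['at'],d['score']) for d in models.mark_of('leg_hinge',c)])
```

```text
[[ 0.48356621 -0.14866995  0.09      ]] [[ 0.48818299 -0.14816376  0.09      ]]
[[320.48293839 181.15406653]
 [318.64465359 199.55306406]]
[] [([0.5778, -0.1456, 0.0334], 0.77), ([0.4324, -0.3719, 0.0037], 0.68), ([0.7419, 0.271, 0.0016], 0.17)]
[([0.4864, -0.1468, 0.0942], 0.73), ([0.428, 0.1967, -0.0026], 0.19)] [([0.5771, -0.1437, 0.0373], 0.82)]
```

View pics/sk.png

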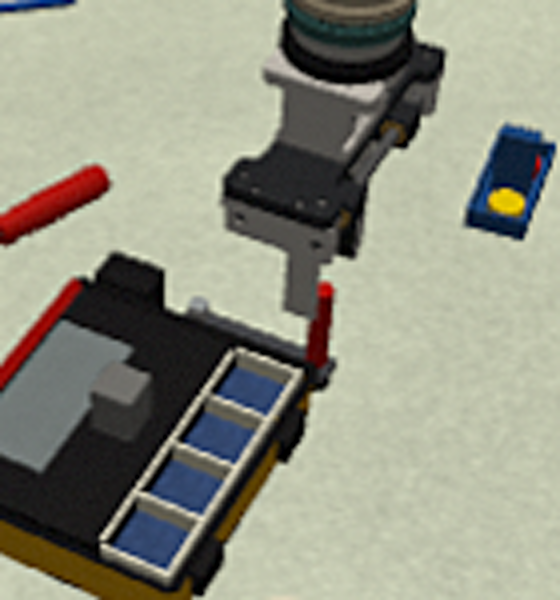

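View pics/scene1.png

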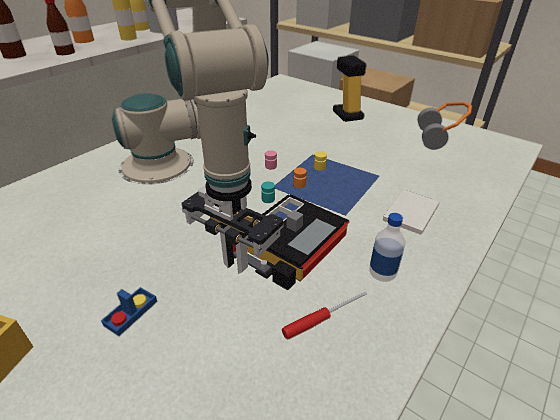

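Run:
```python
from h import *
C=cam('side'); S=cam('scene')
print(proj([[.4845,-.1475+.03,.058],[.4845,-.1475+.042,.058],[.4845,-.1475-.03,.058]],C))
p=telemetry.current_ee_pos(); print(p,yaw_now(),r.nose_length,telemetry.current_opening(),telemetry.current_joints())
print(proj([p+[0,0,-.025]],S),proj([p+[0,0,-.025]],C))
im=cv2.imread('pics/scene1.png');cv2.imwrite('pics/s1.png',cv2.resize(im[170:300,170:310],None,fx=4,fy=4,interpolation=cv2.INTER_CUBIC))
im=cv2.imread('pics/sideleg.png');cv2.imwrite('pics/s2.png',cv2.resize(im[70:210,240:380],None,fx=4,fy=4,interpolation=cv2.INTER_CUBIC))
```

```text
[[314.71264949 196.95346002]
 [312.70342666 199.8877236 ]
 [324.37298925 182.84247523]]
[ 0.58199462 -0.23520976  0.08301947] 0.08033327900564528 0.025 0.021813258454775143 [-4.94803653e-01  4.31597942e-01  1.55626277e+00 -9.26003141e-05
  1.15391322e+00 -5.75099427e-01]
[[236.61175528 279.92379035]] [[301.88091214 158.85505661]]
```

View pics/s1.png

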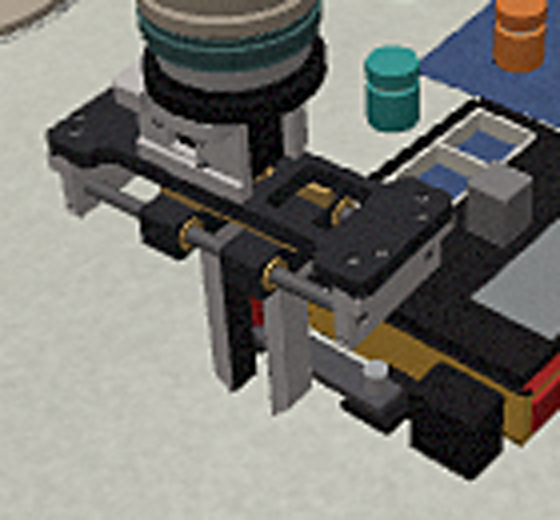

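View pics/s2.png

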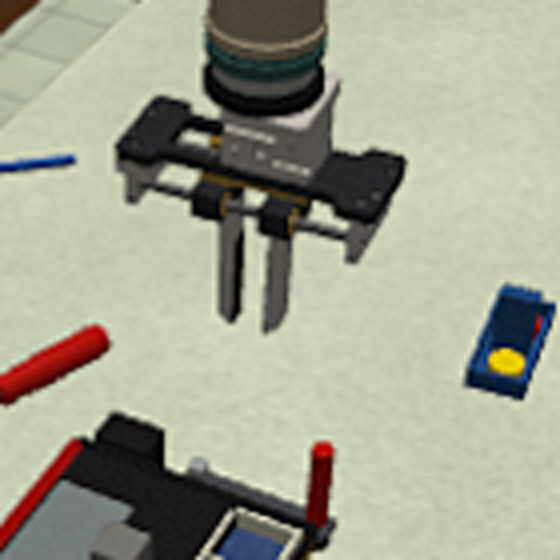

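Run:
```python
from h import *
C=cam('side'); S=cam('scene')
for z in (.171,.196,.21): print(z,proj([[.575+.053,0,z],[.575-.053,0,z]],C).round(0).tolist(),proj([[.575+.053,0,z],[.575-.053,0,z]],S).round(0).tolist())
for z in (.033,.058,.083,.108): print(z,proj([[.582,-.2352,z]],C),proj([[.582,-.2352,z]],S))
for n in ('side','wrist'): save(n,n+'2.png')
```

```text
0.171 [[241.0, 174.0], [280.0, 190.0]] [[325.0, 190.0], [286.0, 173.0]]
0.196 [[240.0, 166.0], [280.0, 182.0]] [[326.0, 180.0], [286.0, 164.0]]
0.21 [[240.0, 162.0], [280.0, 177.0]] [[326.0, 174.0], [286.0, 158.0]]
0.033 [[301.55455468 165.37534175]] [[237.38345024 288.3270588 ]]
0.058 [[301.8774334  158.86158823]] [[236.6176992  279.92886777]]
0.083 [[302.21024441 152.13929664]] [[235.82185821 271.1925022 ]]
0.108 [[302.55342918 145.1987409 ]] [[234.99415602 262.09753066]]
```

View pics/wrist2.png

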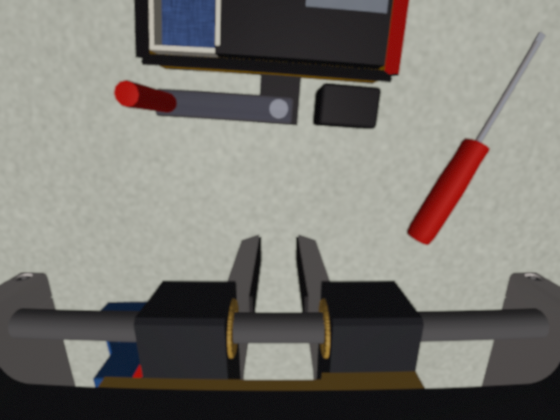

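Both outside cameras place the fingertips about 25 mm higher than the stated 25 mm ahead of the TCP, so they passed over the knob. I'll touch the bare bench to check.

Run:
```python
from h import *
p=telemetry.current_ee_pos()
print(r.move_l([p[0],p[1],.032],vel=.1,guard=6),telemetry.current_ee_pos())
print(r.move_l([p[0],p[1],.000],vel=.03,guard=6),telemetry.current_ee_pos(),telemetry.current_wrist_force())
r.move_l([p[0],p[1],.10]); print(telemetry.current_t())
```

```text
False [ 0.58246874 -0.23535754  0.03216688]
False [ 5.82321371e-01 -2.35309118e-01  2.05923475e-04] [ 0.93027305 -0.05073445  0.48521678]
12.9
```

Run:
```python
from h import *
p=telemetry.current_ee_pos()
r.move_l([p[0],p[1],.004],vel=.2)
print(r.move_l([p[0],p[1],-.02],vel=.02,guard=4),telemetry.current_ee_pos(),telemetry.current_wrist_force())
r.move_l([p[0],p[1],.10],vel=.2); print(telemetry.current_t(),yaw_now())
```

```text
True [ 0.58147368 -0.23486446 -0.0093242 ] [-0.63595795  0.69488977  4.83361026]
14.9667 0.08120621946465166
```

Run:
```python
from h import *
p=telemetry.current_ee_pos();print(p,telemetry.current_t())
a=save('side','a.png');b=save('scene','b.png')
C=cam('side'); S=cam('scene')
print(proj([p],C),proj([p],S))
x=np.hstack([cv2.resize(a[100:190,250:340],None,fx=4.4,fy=4.4,interpolation=cv2.INTER_CUBIC),cv2.resize(b[200:290,190:280],None,fx=4.4,fy=4.4,interpolation=cv2.INTER_CUBIC)])
cv2.imwrite('pics/ab.png',x[:,:,::-1])
```

```text
[ 0.58067672 -0.23443579  0.09893091] 14.9667
[[302.72753526 148.04541231]] [[235.07514225 264.91057228]]
```

View pics/ab.png

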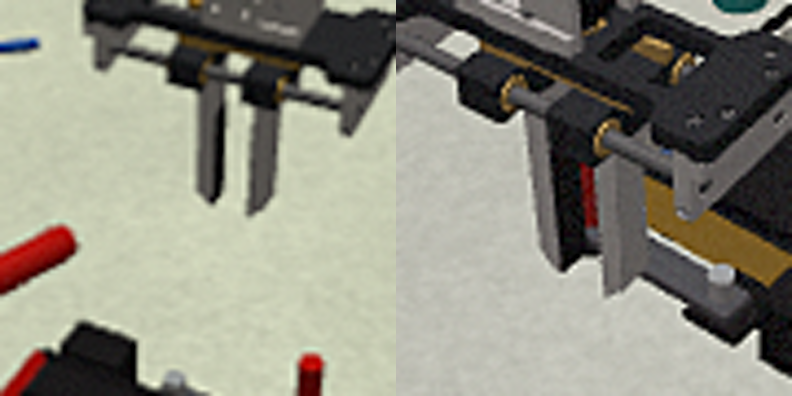

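Run:
```python
from h import *
C=cam('side'); S=cam('scene')
from scipy.optimize import least_squares
for A,B in (((302.5,147.2),(232.7,264.2)),((302.5,146.5),(233.5,264))):
    s=least_squares(lambda P:np.r_[proj([P],C)[0]-A,proj([P],S)[0]-B],[.58,-.235,.1]); print(s.x,s.fun)
```

```text
[ 0.5792389  -0.2370631   0.10156853] [ 1.15236625 -0.2628568   0.80191951  0.17000392]
[ 0.58066351 -0.23702759  0.10316414] [ 0.71232863 -0.16172666  0.49492584  0.10444147]
```

The fingertips are about 7 mm behind the reported TCP, and the lateral position is fine. All heights get that correction, and I'll redo the leg.

```bash
cat >> h.py <<'E'
TIP=.007   # tip z = tcp z + TIP
E
cat > leg.py <<'E'
from h import *
H=np.array([.575,-.1455]); y0=.012
def kp(a,rad=.09):
    t=np.pi+y0+a; return H+rad*np.array([np.cos(t),np.sin(t)])
def rot(a): return q(-np.pi/2+y0+a)
z=.058-TIP
gripper_to(.06)
p=kp(0); r.move_to([*p,.13],rot(0)); print(r.move_l([*p,z],guard=8))
gripper_to(.024,f_grip=10)
print(telemetry.current_opening(), telemetry.current_wrist_force())
for a in np.linspace(.15,1.5,10):
    if r.move_l([*kp(a),z],rot(a),vel=.12,guard=25): print('guard',a,telemetry.current_wrist_force()); break
print(r.move_l([*kp(1.66),z],rot(1.57),vel=.05,guard=12),telemetry.current_wrist_force(),telemetry.current_ee_pos())
save('side','sideleg2.png');save('scene','sceneleg2.png'); print(telemetry.current_t())
E
python3 leg.py
```

```text
False
0.023648170248914732 [ 0.07285772 -0.37182316  0.66570589]
False [-5.68297946 -1.47147245  3.76239672] [ 0.57992981 -0.23443426  0.05067851]
22.2667
```

View pics/sideleg2.png

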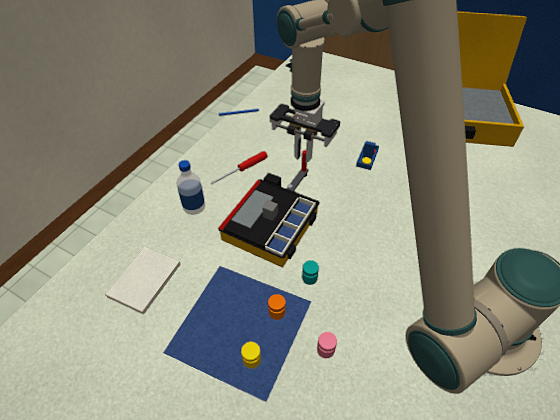

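Run:
```python
from h import *
gripper_to(.045)
p=telemetry.current_ee_pos(); r.move_l([p[0],p[1],.14],vel=.25)
gripper_to(.094)
r.move_to([.565,-.07,.22],q(.012))
im=save('wrist','w3.png'); C=cam('wrist'); np.save('w3.npy',np.array([0]))
import pickle; pickle.dump(C,open('w3.pkl','wb'))
for n in ('leg_knob','leg_hinge','grip_post','red_wall','insert'): print(n,[(np.round(d['at'],4),round(d['score'],2)) for d in models.mark_of(n,'wrist')[:2]])
print(telemetry.current_t(),telemetry.current_wrist_force())
```

```text
leg_knob []
leg_hinge []
grip_post [(array([ 0.504 , -0.0882,  0.0319]), 0.74), (array([ 0.5663, -0.0209,  0.0844]), 0.66)]
red_wall [(array([ 0.6541, -0.0166,  0.045 ]), 0.72)]
insert [(array([ 0.4402, -0.397 ,  0.0007]), 0.31)]
25.275 [-0.13507149  0.58340018  0.61699977]
```

View pics/w3.png

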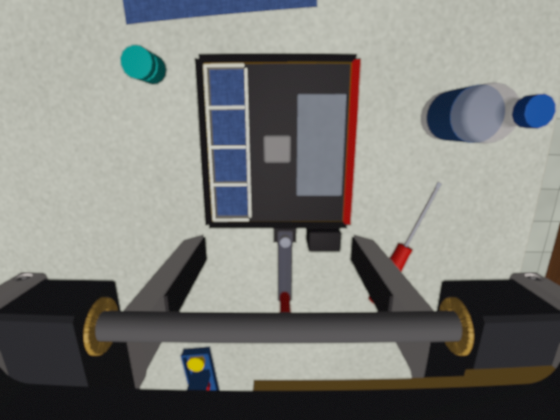

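Leg is swung fully out (bar from (285,240) straight down to (285,300)). The full lip is visible, so I'll fit case and insert separately.

Run:
```python
import cv2
im=cv2.imread('pics/w3.png'); cv2.imwrite('pics/w3c.png',cv2.resize(im[45:235,190:370],None,fx=4,fy=3.1,interpolation=cv2.INTER_CUBIC))
```

```text
(no output)
```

View pics/w3c.png

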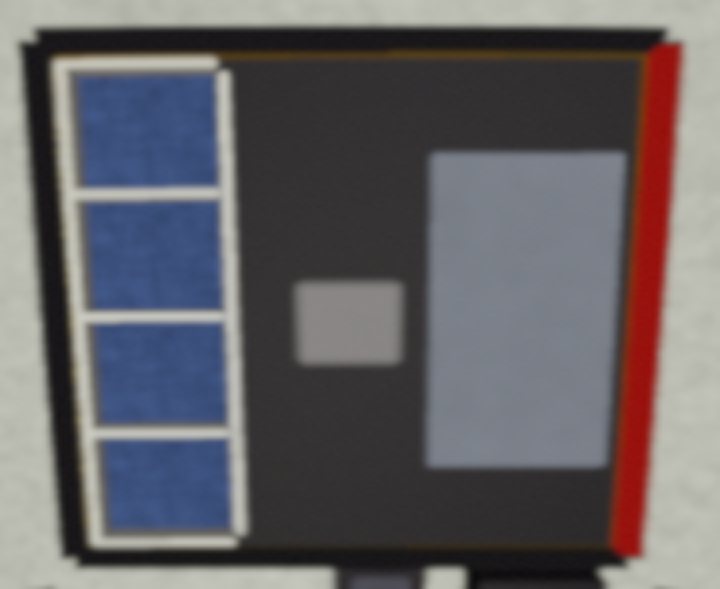

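Run:
```python
from h import *
import pickle
from scipy.optimize import least_squares
C=pickle.load(open('w3.pkl','rb'))
f=lambda L:np.array(L,float)/[4,3.1]+[190,45]-[.37,.34]
lft=ray(f([(22,45),(43,300),(65,555)]),C,.046);rgt=ray(f([(682,45),(661,300),(640,555)]),C,.046)
top=ray(f([(38,30),(350,30),(665,30)]),C,.046);bot=ray(f([(78,565),(350,565),(628,565)]),C,.046)
def res(p):
    c,s=np.cos(p[2]),np.sin(p[2]); g=lambda W:(W[:,:2]-p[:2])@np.array([[c,-s],[s,c]])
    return np.r_[g(lft)[:,0]+p[3],g(rgt)[:,0]-p[3],g(top)[:,1]-p[4],g(bot)[:,1]+p[4]]
s=least_squares(res,[.563,-.018,.01,.095,.105]);print('case',s.x.round(4),(s.fun*1e3).round(1))
def T(p,m): 
    c,s=np.cos(p[2]),np.sin(p[2]); return np.c_[m[:,:2]@np.array([[c,s],[-s,c]])+p[:2],m[:,2]]
px=f([(429,151),(629,151),(608,468),(424,467),(293,281),(404,281),(403,366),(297,366)])
mod=np.array([[.024,.06,.045],[.08,.06,.045],[.08,-.06,.045],[.024,-.06,.045],[-.015,.015,.083],[.015,.015,.083],[.015,-.015,.083],[-.015,-.015,.083]])
s=least_squares(lambda p:(proj(T(p,mod),C)-px).ravel(),[.5635,-.0185,0]); print('insert',s.x.round(4),s.fun.reshape(-1,2).round(1).tolist())
for yw in (-np.pi/2+.012,np.pi/2+.012): print(inverse_kinematics([.5635,-.018,.05],q(yw)),inverse_kinematics([.5635,-.018,.15],q(yw)))
```

```text
case [ 0.5635 -0.0173  0.0103  0.0927  0.1021] [-0.4  0.1  0.2  0.4 -0.2 -0.2  0.2 -0.4  0.1 -0.   0.  -0. ]
insert [ 0.5629 -0.0179  0.015 ] [[0.7, 0.6], [-0.9, 0.6], [-0.5, -0.5], [0.9, -0.0], [-0.1, -0.5], [0.3, -0.6], [0.4, 0.1], [-0.6, 0.3]]
[-1.55341408e-01  3.78129970e-01  1.74414792e+00 -4.44089210e-16
  1.01931477e+00  1.40345492e+00] [-1.55341408e-01  2.88483933e-01  1.60427190e+00 -4.44089210e-16
  1.24883682e+00  1.40345492e+00]
[-1.55341408e-01  3.78129970e-01  1.74414792e+00 -4.44089210e-16
  1.01931477e+00 -1.73813773e+00] [-1.55341408e-01  2.88483933e-01  1.60427190e+00 -4.44089210e-16
  1.24883682e+00 -1.73813773e+00]
```

Run:
```python
from h import *
c=[.5635,-.018]
r.move_to([*c,.12],q(-np.pi/2+.011)); gripper_to(.06)
print(r.move_l([*c,.050-TIP],vel=.1,guard=8),telemetry.current_ee_pos())
gripper_to(.0,f_grip=15); print(telemetry.current_opening(),telemetry.current_wrist_force())
gripper_to(.0,f_grip=60); print(telemetry.current_opening(),telemetry.current_wrist_force())
f0=telemetry.current_wrist_force()
print(r.move_l([*c,.060],vel=.05,guard=30),telemetry.current_wrist_force()-f0,telemetry.current_torque())
save('side','s4.png');print(telemetry.current_opening(),telemetry.current_t())
```

```text
False [ 0.56409755 -0.01807459  0.04348588]
0.03008471888295221 [-0.26238758  0.84076604  1.87738089]
0.029566819750673417 [-0.37888019  1.31464981  4.24145857]
False [-0.08481116 -1.21062353 -8.15798101] [ 0.06107434  0.16952307 -0.04824869]
0.029523526530990392 29.7
```

View pics/s4.png

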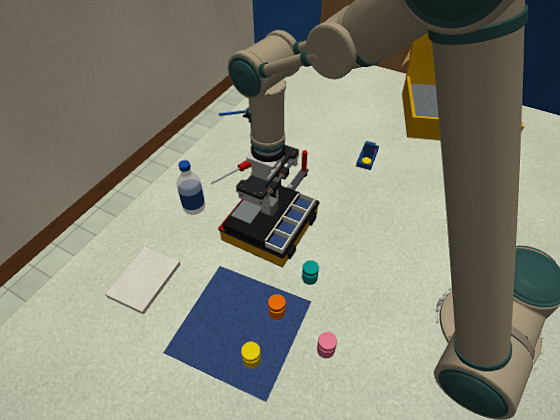

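Insert is being lifted (about 4 N load). Now raise it, turn it and check it's level.

Run:
```python
from h import *
c=[.5635,-.018]
print(r.move_l([*c,.125],vel=.15,guard=30),telemetry.current_wrist_force(),telemetry.current_torque())
save('side','s5a.png')
r.move_to([*c,.125],q(.011)); r.move_to([*c,.125],q(np.pi/2+.011))
print(telemetry.current_ee_pos(),yaw_now(),telemetry.current_torque(),telemetry.current_opening())
save('side','s5.png');im=save('wrist','w5.png');print(telemetry.current_t())
import pickle;pickle.dump(cam('wrist'),open('w5.pkl','wb'))
```

```text
False [-0.68876459  0.29242778 -3.3546886 ] [ 0.0597178   0.13176556 -0.04788141]
[ 0.56351517 -0.01796626  0.1250143 ] 1.581072834178336 [ 0.06943139 -0.07361625 -0.00337738] 0.029788756808487752
33.2333
```

View pics/s5.png

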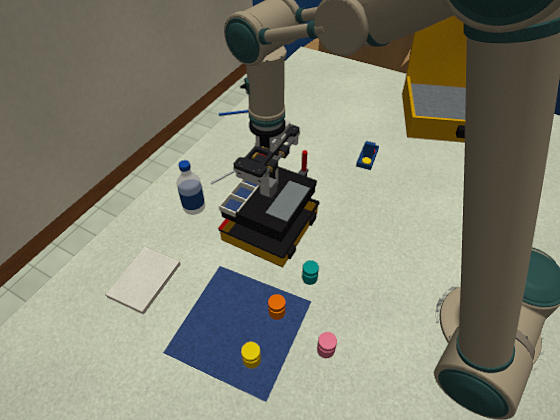

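View pics/w5.png

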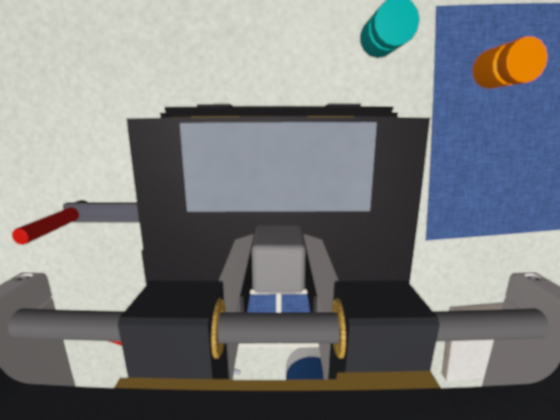

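Run:
```python
from h import *
c=[.5635,-.018]; Q=q(np.pi/2+.011)
r.move_l([*c,.092],vel=.12)
for z in (.075,.06,.0437):
    print(r.move_l([*c,z],vel=.04,guard=12),telemetry.current_ee_pos(),telemetry.current_wrist_force().round(1),telemetry.current_torque().round(2))
save('side','s6.png');print(telemetry.current_t())
```

```text
False [ 0.5634393  -0.01800879  0.07483646] [ 1.2 -1.1 -3.4] [ 0.06 -0.14  0.04]
False [ 0.56333832 -0.01796758  0.05969477] [ 1.   0.  -3.3] [ 0.19 -0.1   0.04]
True [ 0.56118136 -0.0178362   0.04824121] [-0.6 -0.1 -3.5] [ 0.06 -0.05  0.02]
35.15
```

View pics/s6.png

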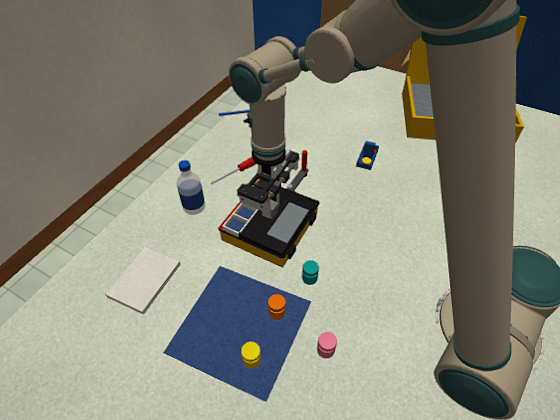

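Run:
```python
from h import *
for i in range(3):
    p=telemetry.current_ee_pos()
    g=r.move_l([p[0],p[1],.0425],vel=.02,guard=14); print(g,telemetry.current_ee_pos(),telemetry.current_wrist_force().round(1),telemetry.current_torque().round(2))
    if not g: break
gripper_to(.05); r.hold(.2); print(telemetry.current_wrist_force().round(1))
p=telemetry.current_ee_pos(); r.move_l([p[0],p[1],.13],vel=.25)
r.move_to([.565,-.07,.22],q(.012)); gripper_to(.094)
im=save('wrist','w7.png'); import pickle;pickle.dump(cam('wrist'),open('w7.pkl','wb'))
cv2.imwrite('pics/w7c.png',cv2.resize(im[45:235,190:370,::-1],None,fx=4,fy=3.1,interpolation=cv2.INTER_CUBIC))
save('side','s7.png');print(telemetry.current_t())
```

```text
True [ 0.56390697 -0.01786743  0.04485001] [0.2 0.4 4. ] [0.14 0.39 0.04]
False [ 0.56405717 -0.01782418  0.04453609] [-2.1  0.9 10.8] [0.1  1.05 0.02]
[ 1.3  0.3 -0.6]
39.225
```

View pics/w7c.png

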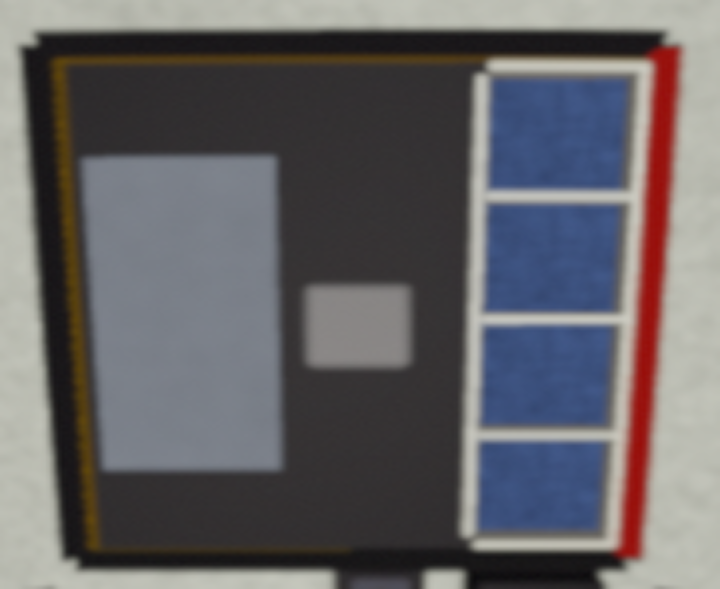

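View pics/s7.png

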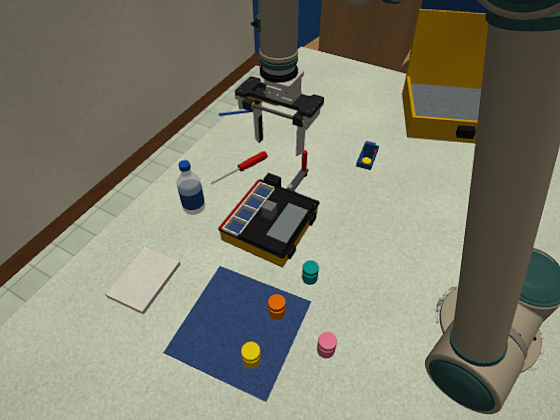

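Insert turned, wells along the red wall. I'll fit its pose (with z) and locate the jars.

Run:
```python
from h import *
import pickle
from scipy.optimize import least_squares
C=pickle.load(open('w7.pkl','rb'))
f=lambda L:np.array(L,float)/[4,3.1]+[190,45]-[.37,.34]
def T(p,m): 
    c,s=np.cos(p[2]),np.sin(p[2]); return np.c_[m[:,:2]@np.array([[c,s],[-s,c]])+p[:2],m[:,2]+(p[3] if len(p)>3 else 0)]
px=f([(80,156),(278,155),(284,470),(102,471),(305,284),(412,284),(410,369),(305,369)])
mod=np.array([[-.08,.06,.045],[-.024,.06,.045],[-.024,-.06,.045],[-.08,-.06,.045],[-.015,.015,.083],[.015,.015,.083],[.015,-.015,.083],[-.015,-.015,.083]])
for p0 in ([.5635,-.0185,0],[.5635,-.0185,0,0]):
    s=least_squares(lambda p:(proj(T(p,mod),C)-px).ravel(),p0); print('insert',s.x.round(4),s.fun.reshape(-1,2).round(1).tolist())
p=s.x[:3]
print(T(p,np.array([[.059,y,.029] for y in (-.069,-.023,.023,.069)])).round(4))
for c in ('side','scene'):
    print([(np.round(d['at'],4),round(d['score'],2)) for d in models.mark_of('jar1',c)])
save('scene','sc7.png')
print([(np.round(d['at'],4),round(d['score'],2)) for d in models.mark_of('jar1','scene')])
print([(np.round(d['at'],4),round(d['score'],2)) for d in models.mark_of('well_row','scene')],[(np.round(d['at'],4),round(d['score'],2)) for d in models.mark_of('grip_post','scene')])
print([(np.round(d['at'],4),round(d['score'],2)) for d in models.mark_of('grip_post','side')])
# pixel check on side: orange, yellow tops
S=cam('side'); print(ray([(277,299),(251,347)],S,.05))
print(telemetry.current_t())
```

```text
insert [ 0.5656 -0.0178  0.0098] [[0.7, 0.5], [-0.6, 0.6], [-0.7, -0.2], [0.4, -0.5], [-0.7, -0.4], [0.6, -0.4], [0.7, 0.2], [-0.4, 0.2]]
insert [ 0.5657 -0.0177  0.0099  0.0017] [[0.5, 0.3], [-0.7, 0.4], [-0.7, 0.0], [0.2, -0.3], [-0.6, -0.5], [0.8, -0.4], [0.9, 0.3], [-0.4, 0.3]]
[[ 0.6254 -0.0861  0.029 ]
 [ 0.6249 -0.0401  0.029 ]
 [ 0.6245  0.0059  0.029 ]
 [ 0.624   0.0519  0.029 ]]
[(array([ 0.2987,  0.2199, -0.002 ]), 0.7), (array([ 0.4289,  0.1962, -0.0039]), 0.59), (array([ 0.4206,  0.3127, -0.0014]), 0.58)]
[(array([ 0.4012,  0.0739, -0.0009]), 0.7), (array([0.426 , 0.1904, 0.0007]), 0.58), (array([0.4196, 0.3108, 0.0005]), 0.46), (array([0.2899, 0.2198, 0.0014]), 0.46)]
[(array([0.29  , 0.2182, 0.0018]), 0.76), (array([ 0.4195,  0.3094, -0.0018]), 0.68), (array([0.4305, 0.1934, 0.0019]), 0.64), (array([ 0.4014,  0.0762, -0.0011]), 0.61)]
[(array([ 0.6226, -0.0231,  0.0224]), 0.98)] [(array([ 0.5617, -0.0211,  0.0821]), 0.73)]
[(array([ 0.5653, -0.0176,  0.0826]), 0.71)]
[[0.42652388 0.18783611 0.05      ]
 [0.41919033 0.30658852 0.05      ]]
39.575
```

```bash
cat >> h.py <<'E'
def jar_find(col,name='wrist',fn=None):
    im=vision.snapshot(name); C=cam(name)
    if fn: cv2.imwrite('pics/'+fn,im[:,:,::-1])
    hsv=cv2.cvtColor(im,cv2.COLOR_RGB2HSV); lo,hi={'orange':(8,17),'yellow':(22,32)}[col]
    m=((hsv[...,0]>=lo)&(hsv[...,0]<=hi)&(hsv[...,1]>170)&(hsv[...,2]>90)).astype(np.uint8)
    m=cv2.morphologyEx(m,cv2.MORPH_OPEN,np.ones((5,5)))
    n,l,st,ce=cv2.connectedComponentsWithStats(m)
    return [(st[i].tolist(),ray([ce[i]],C,.05)[0].round(4)) for i in range(1,n) if st[i][4]>150]
E
python3 - <<'E'
from h import *
r.move_to([.425,.17,.2],q(0))
print(jar_find('orange',fn='w8.png'),jar_find('yellow'))
print([(np.round(d['at'],4),round(d['score'],2)) for d in models.mark_of('jar1','wrist')],telemetry.current_t())
E
```

```text
[([264, 157, 30, 33, 791], array([0.4267, 0.1942, 0.05  ]))] [([254, 46, 34, 40, 1074], array([0.4188, 0.3095, 0.05  ]))]
[(array([0.4134, 0.3107, 0.0019]), 0.94), (array([ 0.3992,  0.0743, -0.0024]), 0.89), (array([ 0.2959,  0.2181, -0.001 ]), 0.68), (array([0.4264, 0.1914, 0.0033]), 0.6)] 40.8
```

View pics/w8.png

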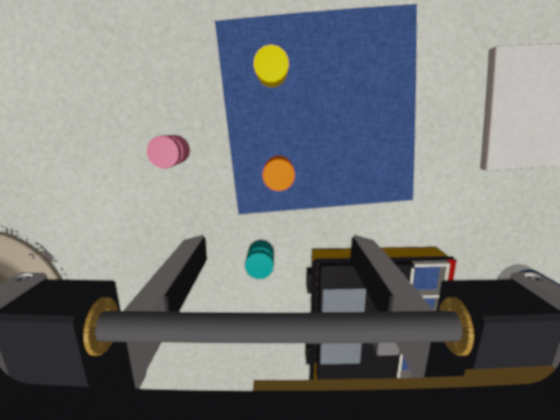

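```bash
cat > jar.py <<'E'
from h import *
yi=.0098
def pick(x,y):
    gripper_to(.07); r.move_to([x,y,.12],q(yi-np.pi/2))
    print('down',r.move_l([x,y,.015],vel=.15,guard=6),telemetry.current_ee_pos().round(4))
    gripper_to(.0,f_grip=4); print('op',telemetry.current_opening(),telemetry.current_wrist_force().round(1))
    gripper_to(.06); r.move_to([x,y,.015],q(yi))
    gripper_to(.0,f_grip=15); print('op',telemetry.current_opening())
    r.move_l([x,y,.15],vel=.2); print('op',telemetry.current_opening())
def place(w):
    r.move_to([*w,.12],q(yi)); r.move_l([*w,.066],vel=.12)
    offs=[(0,0),(0,.002),(0,-.002),(.002,0),(-.002,0),(.002,.002),(-.002,-.002),(.002,-.002),(-.002,.002)]
    for o in offs:
        p=[w[0]+o[0],w[1]+o[1]]
        r.move_l([*p,.064],vel=.05)
        g=r.move_l([*p,.0445],vel=.04,guard=5); e=telemetry.current_ee_pos(); print(o,g,e.round(4),telemetry.current_wrist_force().round(1))
        if not g or e[2]<.048: break
    gripper_to(.052); r.hold(.1)
    r.move_l([*p,.11],vel=.2); print('t',telemetry.current_t())
E
python3 - <<'E'
from jar import *
pick(.4267,.1937); place((.624,.0519))
save('side','s9.png'); save('wrist','w9.png')
E
```

```text
down False [0.4274 0.1939 0.0156]
op 0.037669319809822535 [-0.9 -0.8  2.2]
op 0.03808861223016539
op 0.037505788460664456
(0, 0) True [0.6232 0.0519 0.0438] [-0.3  0.4  3.9]
t 50.8833
```

View pics/s9.png

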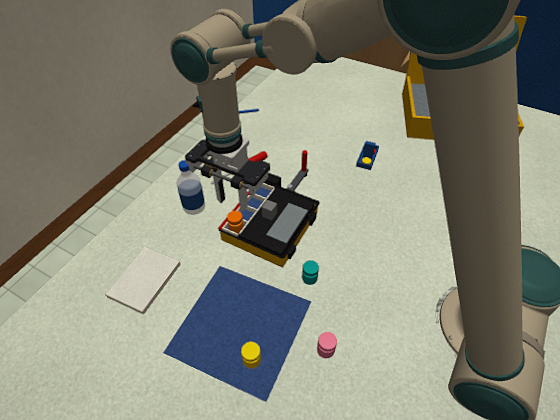

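View pics/w9.png

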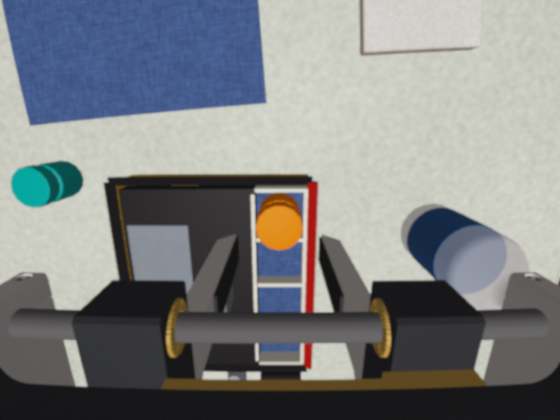

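Orange jar stands in the end well (280,215), seated at the expected height. Next is yellow, checking its position again first.

Run:
```python
from jar import *
r.move_l([.615,.0519,.17],vel=.3)
r.move_to([.42,.25,.2],q(0))
j=jar_find('yellow'); print(j)
x,y=j[0][1][:2]
pick(x,y-.0003); place((.6249,-.0401))
save('side','s10.png'); save('wrist','w10.png')
```

```text
[([261, 124, 31, 32, 801], array([0.4188, 0.3121, 0.05  ]))]
down False [0.4195 0.3122 0.0156]
op 0.038002327548842516 [-0.5  0.2  3.2]
op 0.03753484758512433
op 0.03782680006074731
(0, 0) True [ 0.6242 -0.04    0.0438] [0.6 0.2 3. ]
t 63.075
```

View pics/s10.png

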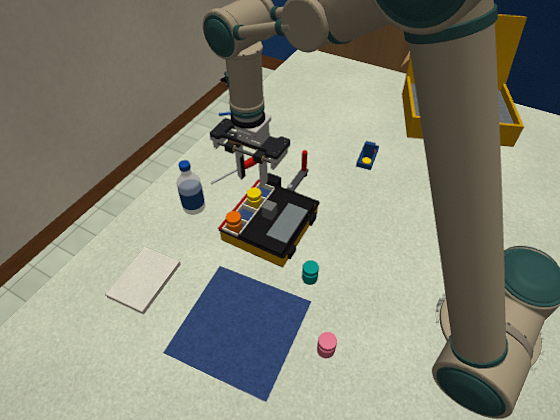

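View pics/w10.png

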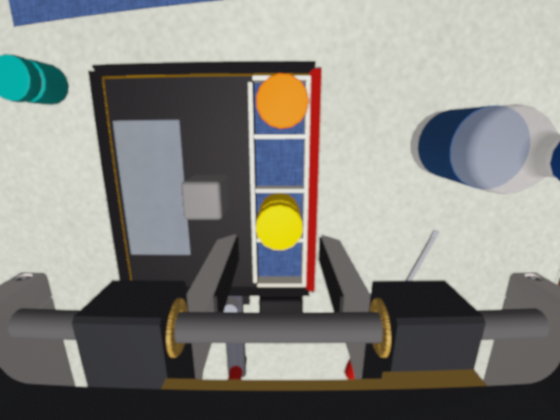

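Both jars are seated, in wells 3 and 1. Now the dish.

Run:
```python
from h import *
r.move_l([.615,-.0401,.2],vel=.3)
r.move_to([.437,-.45,.2],q(0)); gripper_to(.094)
im=save('wrist','w11.png'); import pickle;pickle.dump(cam('wrist'),open('w11.pkl','wb'))
for n in('dish','cap0'): print([(np.round(d['at'],4),round(d['score'],2)) for d in models.mark_of(n,'wrist')[:3]])
cv2.imwrite('pics/w11c.png',cv2.resize(im[60:260,180:380,::-1],None,fx=3,fy=3,interpolation=cv2.INTER_CUBIC)); print(telemetry.current_t())
```

```text
[(array([ 0.4398, -0.3951, -0.0008]), 0.97)]
[(array([ 0.4295, -0.3742,  0.0029]), 0.97), (array([ 0.4428, -0.4234,  0.0008]), 0.89)]
66.2167
```

View pics/w11c.png

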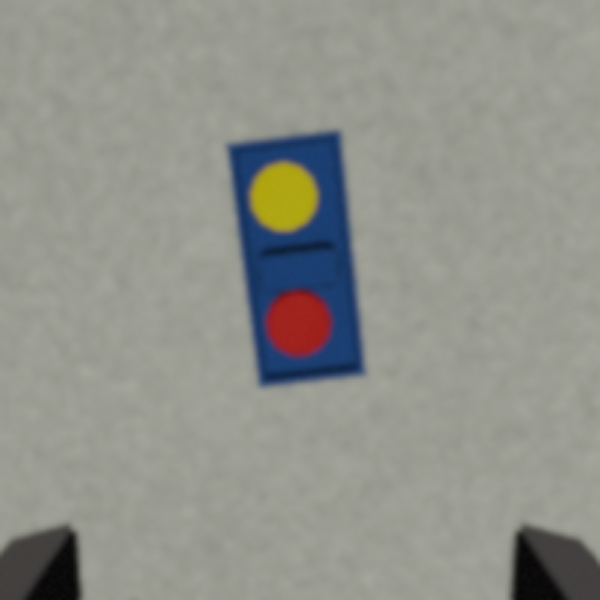

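Run:
```python
from h import *
import pickle
C=pickle.load(open('w11.pkl','rb'))
f=lambda L:np.array(L,float)/3+[180,60]-[.33,.33]
W=ray(f([(229,146),(340,132),(362,374),(262,384)]),C,.018); t=ray(f([(298,268)]),C,.06)
print(W.round(4),W.mean(0).round(4),t)
a=[np.arctan2(-(v[0]),v[1]) for v in (W[0]-W[3],W[1]-W[2])]; b=[np.arctan2(v[1],v[0]) for v in (W[1]-W[0],W[2]-W[3])]; yd=np.mean(a+b); print(a,b,yd)
c=W.mean(0)[:2]; 
for s in (-1,1): print(s,inverse_kinematics([*c,.1],q(yd+s*np.pi/2))[5],inverse_kinematics([.5136,-.0183,.1],q(.0098+s*np.pi/2))[5])
s=-1
r.move_to([*c,.11],q(yd+s*np.pi/2)); gripper_to(.045)
print(r.move_l([*c,.024],vel=.1,guard=6),telemetry.current_ee_pos(),telemetry.current_wrist_force().round(1))
gripper_to(0,f_grip=5);gripper_to(0,f_grip=25); print(telemetry.current_opening(),telemetry.current_wrist_force().round(1))
print(r.move_l([*telemetry.current_ee_pos()[:2],.06],vel=.05),telemetry.current_torque().round(2))
save('side','s12.png'); im=save('scene','sc12.png'); cv2.imwrite('pics/sc12c.png',cv2.resize(im[180:360,50:230,::-1],None,fx=3.2,fy=3.2,interpolation=cv2.INTER_CUBIC)); print(telemetry.current_opening(),telemetry.current_t())
```

```text
[[ 0.4107 -0.3519  0.018 ]
 [ 0.4548 -0.3466  0.018 ]
 [ 0.4652 -0.4441  0.018 ]
 [ 0.4228 -0.4484  0.018 ]] [ 0.4384 -0.3978  0.018 ] [[ 0.4379955  -0.39693992  0.06      ]]
[np.float64(0.12502660151968947), np.float64(0.10600797006927695)] [np.float64(0.11868870302285606), np.float64(0.10035539738965056)] 0.11251966800036826
-1 0.6038609996846969 1.3899278125329744
1 -2.5377316539050963 -1.751664841056818
False [ 0.438764   -0.39824527  0.02455298] [ 0.9 -0.5  0.1]
0.013381962415770783 [0.4 0.  2. ]
False [ 0.08  0.14 -0.03]
0.013935568392397622 71.2417
```

View pics/sc12c.png

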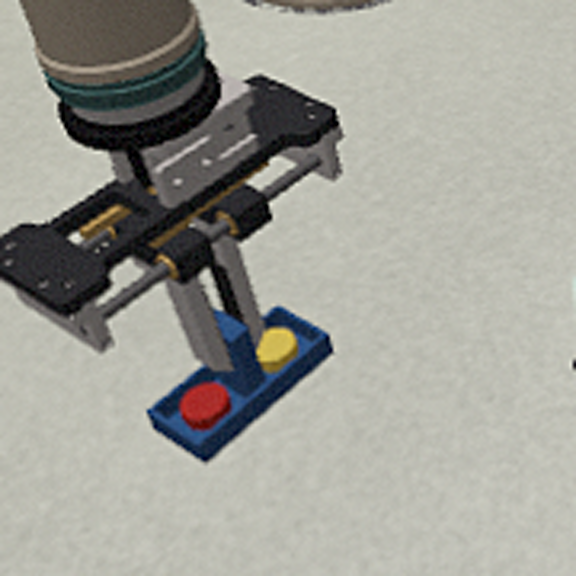

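Dish held level with both caps inside. Carry it to the pad.

Run:
```python
from h import *
p=telemetry.current_ee_pos(); t=[.5134,-.0183]; Q=q(.0098-np.pi/2)
r.move_l([p[0],p[1],.15],vel=.15)
r.move_l([.48,-.2,.16],Q,vel=.12); r.move_l([*t,.15],Q,vel=.12)
save('side','s13.png')
r.move_l([*t,.08],vel=.08)
print(r.move_l([*t,.0675],vel=.02,guard=4),telemetry.current_ee_pos(),telemetry.current_wrist_force().round(1),telemetry.current_t())
im=save('side','s14.png'); cv2.imwrite('pics/s14c.png',cv2.resize(im[120:280,190:350,::-1],None,fx=3.6,fy=3.6,interpolation=cv2.INTER_CUBIC))
```

```text
True [ 0.51323822 -0.0182526   0.06913777] [ 0.3 -0.4  3.8] 77.1333
```

View pics/s14c.png

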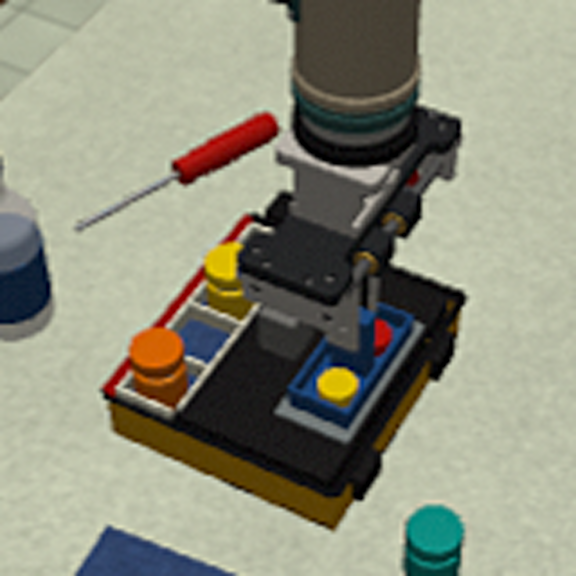

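Run:
```python
from h import *
gripper_to(.03); r.hold(.2); p=telemetry.current_ee_pos(); r.move_l([p[0],p[1],.14],vel=.15)
gripper_to(.06); r.move_to([.565,-.09,.22],q(.012)); r.hold(.3)
im=save('wrist','w15.png'); import pickle;pickle.dump(cam('wrist'),open('w15.pkl','wb'))
cv2.imwrite('pics/w15c.png',cv2.resize(im[20:260,180:380,::-1],None,fx=3.5,fy=2.4,interpolation=cv2.INTER_CUBIC))
im=save('side','s15.png'); cv2.imwrite('pics/s15c.png',cv2.resize(im[120:280,190:350,::-1],None,fx=3.6,fy=3.6,interpolation=cv2.INTER_CUBIC))
save('scene','sc15.png')
for n in('dish','jar1','cap0','leg_knob','leg_hinge','insert','water','driver','notebook'):
  for c in('side','scene'): print(n,c,[np.round(d['at'],3).tolist() for d in models.mark_of(n,c)[:4]])
print(telemetry.current_t())
```

```text
dish side [[0.517, -0.019, 0.045], [0.624, -0.02, 0.029], [0.627, -0.037, 0.028]]
dish scene [[0.513, -0.014, 0.044]]
jar1 side [[0.293, 0.221, -0.001], [0.402, 0.076, 0.001], [0.626, 0.057, 0.028], [0.625, -0.038, 0.029]]
jar1 scene [[0.624, -0.042, 0.031], [0.4, 0.078, 0.001], [0.291, 0.218, 0.002], [0.628, 0.052, 0.029]]
cap0 side [[0.51, 0.009, 0.043], [0.507, -0.047, 0.049], [0.744, 0.268, -0.001]]
cap0 scene [[0.508, -0.049, 0.05], [0.508, 0.01, 0.047]]
leg_knob side []
leg_knob scene [[0.577, -0.235, 0.089]]
leg_hinge side [[0.574, -0.146, 0.034]]
leg_hinge scene [[0.578, -0.144, 0.034], [0.481, 0.26, -0.002]]
insert side [[0.564, -0.019, 0.007], [0.62, -0.017, 0.027], [0.625, -0.082, 0.03], [0.621, 0.052, 0.027]]
insert scene [[0.749, -0.156, 0.001], [0.563, -0.014, 0.004]]
water side [[0.782, 0.022, -0.004], [0.628, 0.057, 0.027]]
water scene [[0.782, 0.024, 0.001], [0.744, 0.269, 0.002]]
driver side [[0.751, -0.161, -0.001]]
driver scene [[0.748, -0.16, -0.0], [0.781, 0.023, -0.001]]
notebook side []
notebook scene [[0.623, -0.041, 0.028], [0.743, 0.271, 0.003], [0.75, -0.16, 0.003]]
81.9833
```

View pics/w15c.png

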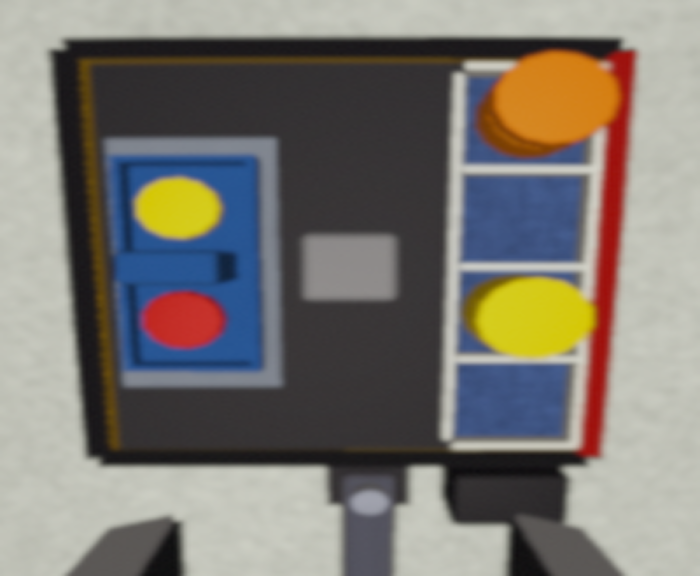

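View pics/s15c.png

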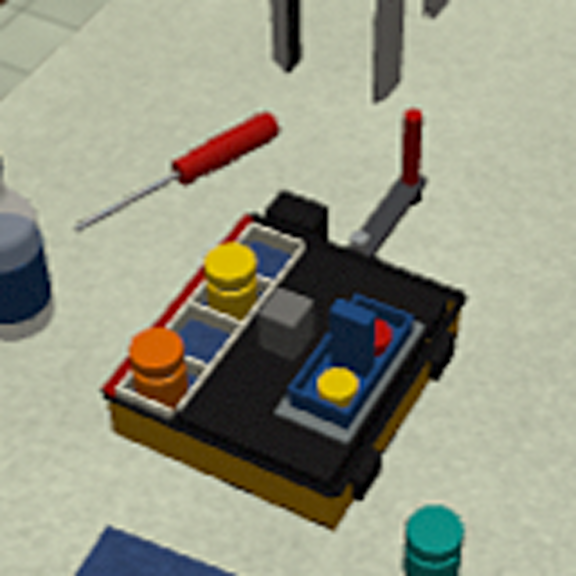

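View pics/sc15.png

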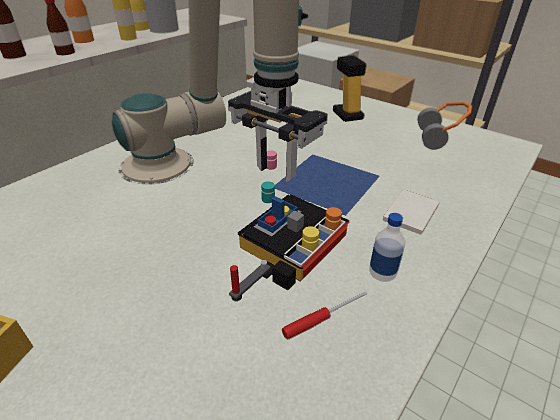

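Everything in the pictures agrees: jars upright in separate wells, dish lengthwise on the pad with both caps, leg straight out, bystanders where they were. Handing in.

Run:
```python
from h import *
r.sign_off(); print(telemetry.current_t())
```

```text
the job is handed in; nothing more can be done
the job is handed in; nothing more can be done
```

The job is done and handed in at about 82 s of the 200 s. All my last checks passed, but there was no verdict.

**What I did**
- **Leg:** swung out to its end stop. The first try passed over the knob because the fingertips sit about 7 mm behind the reported tool point, not 25 mm ahead as stated. I confirmed this by touching the bench, corrected all heights and repeated the swing.
- **Insert:** lifted, given a half turn and seated with its wells along the red wall.
- **Jars:** only the orange and yellow jars were present. Orange went into well 3 and yellow into well 1; I left the pink and turquoise look-alikes alone.
- **Dish:** carried level, both caps inside, and set lengthwise on the grey pad.

**Last checks**
- **Leg:** it lies straight out; the knob and hinge positions match about 1.57 rad.
- **Insert:** it sits about 2 mm off centre towards the red wall, inside the 6 mm limit. A picture fit put it 1.7 mm high, but the contact heights of the jars and dish matched a full, level seat.
- **Jars and dish:** the jars met the well floors at the expected height. The dish is within a few mm of the pad centre, with both caps in it.
- **Bystanders:** the water bottle, screwdriver and notebook have not moved, as far as the cameras can tell. In the last check the side camera missed the notebook, but the scene camera showed it in place.

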